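# Stand the toppled sauce bottles back in the condiment lane

### The job

Two squeeze bottles have toppled over in the condiment lane. Stand the red one upright, nozzle up, in the middle of the red mat and the yellow one likewise on the yellow mat, among their neighbours; the grey mat is left empty. Do not knock over or shift anything else on the table.

Things in the scene. Friction and masses are not known exactly. Their poses are not given: they have to be found in the camera images.
- bottle_red: squeeze bottle, 170 mm tall, rigid, about 0.3 kg: round red body 50 mm in diameter for 118 mm from the foot, shoulder, white collar (38 mm across, 126 to 140 mm up), red nozzle tapering to a tip. At first it lies on its side, foot over a mat, nozzle roughly towards the robot. Origin: centre of its foot (underside); z runs from foot to nozzle.
- bottle_yellow: squeeze bottle, 170 mm tall, rigid, about 0.3 kg: round yellow body 50 mm in diameter for 118 mm from the foot, shoulder, white collar (38 mm across, 126 to 140 mm up), yellow nozzle tapering to a tip. At first it lies on its side, foot over a mat, nozzle roughly towards the robot. Origin: centre of its foot (underside); z runs from foot to nozzle.
- mat_red: red place mat, a thin disc 68 mm in diameter (about 1 mm, taken as level with the table), fixed in the lane; origin: its centre, at table height. A fallen bottle may lie over it.
- mat_yellow: yellow place mat, a thin disc 68 mm in diameter (about 1 mm, taken as level with the table), fixed in the lane; origin: its centre, at table height. A fallen bottle may lie over it.
- mat_grey: grey place mat, a thin disc 68 mm in diameter (about 1 mm, taken as level with the table), fixed in the lane; origin: its centre, at table height. It belongs to a bottle that is not here and is to end up empty: a fallen bottle lies over it at first.
- lane: condiment lane, fixed: a dark strip 690 mm long (its y), 115 mm wide (its x), level with the table; six places 100 mm apart along y. 52 mm to the +x side of its centre line runs an 8 mm steel wire rail at 55 mm height; at both ends (y = +-335 mm) wire comes forward to 10 mm in front of the centre line, 35 to 55 mm high. Origin: centre of the strip, at table height.
- mill: dark wooden pepper mill, 175 mm tall, 54 mm in greatest diameter, standing in the lane; origin: centre of its foot, z up
- shaker: steel shaker with a dark domed top, 106 mm tall, 59 mm in diameter, standing in the lane; origin: centre of its foot, z up
- jar: green glass jar with a black lid, 110 mm tall, 58 mm in diameter, standing in the lane; origin: centre of its foot, z up
- ramekin: small terracotta dish, 72 mm across, 44 mm tall, in front of the lane's middle; origin: centre of its underside, z up
- foil_cup: aluminium cup, 80 mm across, 38 mm tall, on the white chopping board to the robot's right; origin: centre of its underside
- saucepan: steel saucepan, 160 mm across, 95 mm tall, with a bar handle reaching 210 mm from its centre along its own y, to the robot's left; origin: centre of its underside
- spatula: spatula, 200 mm long, lying on the white chopping board; origin: on its underside, handle towards its -x

How it is judged (in metres and radians):
At the end, for the whole second after the job is handed in: Each bottle stands on its foot, nozzle up (within 0.08 rad of upright), at rest, its foot centre within 20 mm of the centre of the mat of its own colour; mill, shaker, jar, ramekin, foil cup, saucepan and spatula are within 25 mm of where they began, and the first four still upright (angle between each of bottle_red, bottle_yellow's own z axis and vertical below 0.08 rad and horizontal distance between bottle_red and mat_red below 0.02 m and height (world z) of each of bottle_red, bottle_yellow below 0.006 m and linear speed of each of bottle_red, bottle_yellow below 0.03 m/s and horizontal distance between bottle_yellow and mat_yellow below 0.02 m and distance of each of mill, shaker, jar, ramekin, foil_cup, saucepan, spatula from where it was at the start of the episode below 0.025 m and angle between each of mill, shaker, jar, ramekin's own z axis and vertical below 0.1 rad); the robot touches nothing.
It fails at once if the mill, shaker, jar or ramekin is knocked over (angle between any of mill, shaker, jar, ramekin's own z axis and vertical above 0.6 rad).
It also fails if it takes over 67 s, if anything falls off the work surface, if the arm or the gripper's body presses on something with over 40 N, if the wrist force passes 120 N, or if a joint passes its speed limit or range.

### The arm

A 6-joint arm with a two-finger parallel gripper is mounted at the origin on the work surface. World frame = base frame: x ahead of the robot, y to its left, z up, the work surface at z = 0. Lengths are in mm, angles in rad, forces in N, time in s.
With the tool pointing down it reaches from about 350 to 925 mm from the base axis. Payload 6.4 kg.
Tool frame: the origin (TCP) lies midway between the tips of the shut fingers; the grasp point (between the pads) lies 19 mm behind it (robot.tcp_to_grasp is the distance from the TCP to the grasp point, in mm); z points along the fingers, y is the line along which they close (so a half turn about z gives the same grasp; the last joint's range is limited). The gripper opens to 85 mm and grips with 20 to 120 N. Pads are 22 mm wide; open, the fingers measure 114 mm over their backs; the gripper's body (76 mm by 85 mm) begins 54 mm behind the grasp point. The pads swing forward as they close: fully open they stand 13 mm farther back than shut.
Start: joints at [-1.394, 0.245, 1.558, -0, 1.339, -0.174], TCP at [223.377, -610.423, 231.29] pointing down, gripper open.
Joint ranges: [-3.13, 3.13], [-1.02, 2.26], [0.13, 2.54], [-0.95, 4.09], [0.21, 2.88], [-2.74, 2.74]. Speed limits (rad/s): [2.57, 2.57, 3.14, 3.14, 3.14, 3.14].

### API

Orientations are given as a rotation vector (axis times angle).
In Python, from plant import status, imaging, job, spotter, robot gives the robot as it stands. The module is installed in compiled form; this text tells all that it offers.
- The arm moves only by the tool carry_out, never from a script. Its argument "increments" is a list of rows, each an object with "angular": the turn, a rotation vector about the world's x, y, z in rad, a list of three; "xyz": the shift along the world's x, y, z in cm, a list of three; "jaw": the closure, from 0 (fully open) to 1 (shut). A call has 1 to 10 rows; each row is the pose to reach, as a shift and turn from the pose commanded when the call began; what a row does not reach only later rows make up. A row lasts 1/10 s, in which the tool goes at most 50 mm and 8.59 degrees, less where a joint would pass 70% of its speed; a pose out of reach is approached as far as the arm can. A call with a gripper value outside its range is refused whole. The fingers move at their own pace and stop on an object; "newtons" is the grip in N (left out, the last holds). Time passes only in rows, so rows that repeat a pose let the fingers close. It gives the time, the measured TCP pose, the force, the opening and the grip force at its end, in the units of the state.
- status.get_obs(): the state, without advancing time (a new reading comes with each control period).
- imaging.snapshot(name): name is "scene" or "top"; returns a dict with "pixels" (400x640x3 uint8, red, green, blue), "range_z" (400x640 float32, mm along the optical axis (not along the pixel's ray), 0 where there is no reading), "fx", "fy", "cx", "cy" (pixels), "k1" (the pictures are not rectified: a ray, as slopes to the right and down, at radius r is drawn at 1 + k1 r^2 times it, then the intrinsics apply), "extrinsics" (4x4, takes a point from camera to world coordinates). Camera axes: x right, y down, z forward; pixel columns grow to the right and rows downward; lengths in mm; the calibration is good to about 2 mm. A picture is of the moment at which its call begins.
- job.finish_job(): hands the job in; it is judged then, once.
Trained networks look in the newest picture that a camera, given by its name, has taken for a name from the list of things; names that differ only in an ending like _2 or _b are one class to them, and where a whole thing is asked for, a point or a joint stands for the part that bears it (a point fixed in the world has none). Each returns a list of dicts, best first, with "confidence" (0 to 1); they miss things now and then, are a little off and sometimes report something else, mostly with a low value. They report only what shows in the picture. A call takes as long as a camera call.
- spotter.outline_of(target, camera): "mask" (400x640 bool, what is visible of it) and "position" ([column, row] in pixels, amid what is visible of it).
The state is a dict: "time_s": time; "qpos": joint angles; "qvel": joint speeds; "effort": joint torques, N m; "tool_pos": TCP position; "eef_rot": TCP orientation; "force": force on the tool from outside, world axes, zero at the start; "ft_torque": the same for the moment, N m; "gripper_width": finger opening in mm; "grip_force": force on a finger pad.
Only numpy, scipy, OpenCV 4.12 (cv2) and the standard library are available. Lean on these libraries where they do the work, as an engineer would, in place of code of your own. Each camera call takes 0.05 s, during which the arm holds its last target. There are 200 camera calls.

## Working session

There is one attempt and no reset: what is moved stays moved. The work goes in short steps, Python scripts to look and compute and a tool call to move; the robot and the scene stay as the last step left them, time stands still between calls to the robot, and variables do not carry over. Pictures are saved under pics/ and viewed, at most 10 in all, crops included, and the job is handed in when it is done.

Besides the shell and the picture viewer there is one more tool, called after "Call:" by a JSON object that holds its "fn" and its "kwargs", one argument or row to a line. carry_out: Moves the arm, as the interface text tells. Its arguments: {"type":"object","properties":{"increments":{"type":"array"},"newtons":{"type":"number"}},"required":["increments"]}

```bash
mkdir -p pics; cat > h.py <<'E'
import numpy as np, cv2
from plant import status, imaging, job, spotter, robot
def pts(s,mask=None):
    z=s['range_z']; m=(z>0) if mask is None else (mask&(z>0))
    v,u=np.nonzero(m); K=np.array([[s['fx'],0,s['cx']],[0,s['fy'],s['cy']],[0,0,1.]])
    p=cv2.undistortPoints(np.stack([u,v],1).astype(np.float64)[:,None],K,np.array([s['k1'],0,0,0.]))[:,0]
    d=z[v,u].astype(float); P=np.c_[p[:,0]*d,p[:,1]*d,d,np.ones(len(d))]
    return (P@np.array(s['extrinsics']).T)[:,:3]
E
python3 - <<'E'
from h import *
for c in ['scene','top']:
    s=imaging.snapshot(c); cv2.imwrite(f'pics/{c}0.png',s['pixels'][:,:,::-1])
    print(c,np.round(s['extrinsics'],3).tolist())
    for n in ['bottle_red','bottle_yellow','mat_red','mat_yellow','mat_grey','mill','shaker','jar','ramekin','lane','foil_cup','saucepan']:
        for r in spotter.outline_of(n,c)[:2]:
            if r['confidence']<.3: continue
            P=pts(s,r['mask'])
            if len(P): print(n,round(r['confidence'],2),np.round(r['position']),'med',np.round(np.median(P,0)),'lo',np.round(np.percentile(P,2,0)),'hi',np.round(np.percentile(P,98,0)))
print(status.get_obs())
E
```

```text
scene [[-0.313, 0.585, -0.748, 1740.731], [0.95, 0.2, -0.241, 374.097], [0.009, -0.786, -0.618, 1064.148], [0.0, 0.0, 0.0, 1.0]]
bottle_red 0.91 [398. 227.] med [579. 251.  44.] lo [468. 217.  -1.] hi [671. 274.  58.]
bottle_red 0.32 [475. 208.] med [421. 471.  65.] lo [303. 391.  -1.] hi [479. 630.  99.]
bottle_yellow 0.64 [278. 198.] med [ 551. -138.   43.] lo [ 444. -176.   18.] hi [ 603. -109.   54.]
bottle_yellow 0.36 [399. 232.] med [579. 252.  44.] lo [489. 223.  21.] hi [631. 275.  53.]
mat_red 0.68 [270. 215.] med [ 608. -162.    2.] lo [ 595. -189.   -2.] hi [ 625. -138.    6.]
mat_yellow 0.53 [325. 226.] med [616.  38.   3.] lo [568.   8.  -2.] hi [664.  71.  60.]
mat_grey 0.44 [387. 252.] med [636. 228.   1.] lo [621. 205.  -4.] hi [654. 258.   7.]
mill 0.6 [360. 215.] med [628. 138.  99.] lo [606. 114.   5.] hi [641. 157. 174.]
mill 0.6 [326. 230.] med [616.  35.   2.] lo [576.   7.  -2.] hi [661.  64.  60.]
shaker 0.62 [295. 207.] med [619. -58.  74.] lo [586. -88.   3.] hi [649. -37. 107.]
jar 0.71 [238. 191.] med [ 603. -255.   72.] lo [ 444. -336.    1.] hi [ 623. -2
[... 1894 characters left out ...]
hi [ 622. -143.   40.]
{'time_s': 1.3, 'qpos': array([-1.39411684e+00,  2.45088449e-01,  1.55777337e+00,  1.36248191e-05,
        1.33869781e+00, -1.74095075e-01]), 'qvel': array([-0.00034602,  0.00080467, -0.0016568 , -0.00117729, -0.00139721,
       -0.00155515]), 'effort': array([-1.70688585e-03, -4.29508066e+01, -3.26423049e+01, -2.04072740e-04,
        4.57406923e-04, -3.63547912e-06]), 'tool_pos': array([ 223.37253498, -610.4392957 ,  231.31198221]), 'eef_rot': array([3.09336596e+00, 5.48164298e-01, 2.08948151e-05]), 'force': array([ 0.08506768, -0.10027162,  0.46676761]), 'ft_torque': array([ 0.00565696, -0.05782867,  0.00223791]), 'grip_force': 0.0, 'gripper_width': 85.2429933748805}
```

```bash
python3 - <<'E'
import cv2
a=cv2.imread('pics/top0.png')[110:260,110:430]; cv2.imwrite('pics/top0c.png',cv2.resize(a,None,fx=2.5,fy=2.5))
a=cv2.imread('pics/scene0.png')[130:290,200:500]; cv2.imwrite('pics/scene0c.png',cv2.resize(a,None,fx=2.6,fy=2.6))
E
```

```text
(no output)
```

View pics/top0c.png

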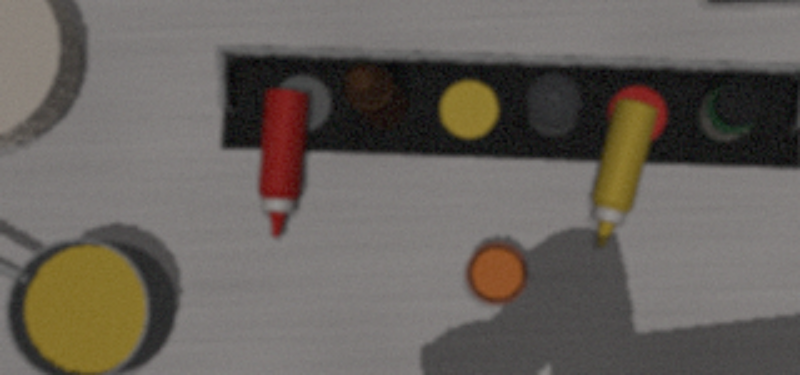

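View pics/scene0c.png

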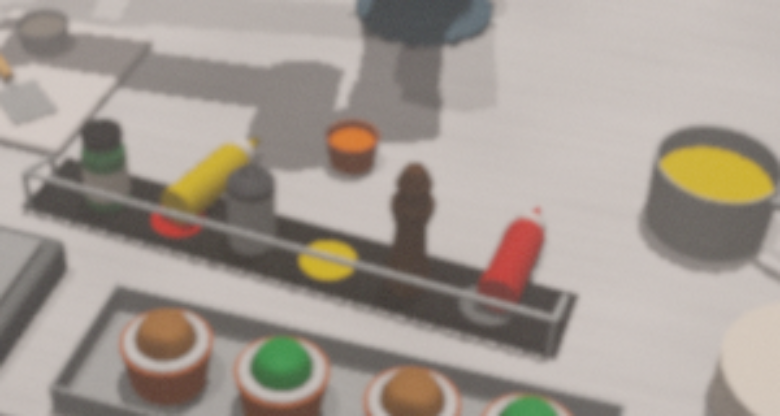

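The top view shows the yellow bottle lying over the red mat (crop about 625,160), the yellow mat free (470,108), and the red bottle over the grey mat (285,145). The scene view agrees. I'll move yellow first, then red, and measure both precisely now.

```bash
cat > meas.py <<'E'
from h import *
from scipy.optimize import least_squares
def cloud(c):
    s=imaging.snapshot(c); hsv=cv2.cvtColor(s['pixels'],cv2.COLOR_RGB2HSV).astype(int); P=pts(s,None)
    m=s['range_z']>0; return s,P,hsv[m]
def col(hs,name):
    H,S,V=hs.T
    return {'red':((H<6)|(H>174))&(S>130)&(V>60),'yellow':(H>20)&(H<33)&(S>110)&(V>60)}[name]
def fitcirc(q):
    hull=cv2.convexHull(q.astype(np.float32))[:,0]
    return cv2.minEnclosingCircle(hull)
E
python3 - <<'E'
from meas import *
for c in ['top','scene']:
    s,P,hs=cloud(c)
    box=(P[:,0]>430)&(P[:,0]<690)&(abs(P[:,1])<330)
    for n in ['red','yellow']:
        k=col(hs,n)&box
        M=P[k&(P[:,2]<9)]
        y0=-162 if n=='red' else 37
        M=M[(abs(M[:,1]-y0)<50)&(M[:,0]>550)]
        print(c,'mat',n,len(M),np.median(M[:,2]).round(1),[np.round(x,1) for x in fitcirc(M[:,:2])],M.mean(0).round(1), 'ext',np.percentile(M,[1,99],axis=0).round(0).tolist())
        B=P[k&(P[:,2]>12)&(P[:,2]<62)]
        yb=250 if n=='red' else -138
        B=B[abs(B[:,1]-yb)<60]
        body=B
        # cylinder fit r=25: axis point at x=540 (y0,z0), dir (-1,a,b)
        def res(p):
            d=np.array([-1,p[2],p[3]]);d/=np.linalg.norm(d);o=np.array([540,p[0],p[1]])
            w=body-o; return np.linalg.norm(w-np.outer(w@d,d),axis=1)-25
        B0=body; body=body[body[:,0]>490]
        r=least_squares(res,[yb,25,0,0],loss='soft_l1',f_scale=2)
        d=np.array([-1,r.x[2],r.x[3]]);d/=np.linalg.norm(d)
        t=(B0-np.array([540,r.x[0],r.x[1]]))@d
        print(c,'bottle',n,len(B0),r.x.round(3),'yaw deg',np.degrees(np.arctan(r.x[2])).round(1),'t ext',np.percentile(t,[.5,1,2,98,99,100]).round(1), 'top z',np.percentile(body[:,2],[50,90,98]).round(1))
    L=P[box&(P[:,2]>50)]
    for n,y,h in [('mill',133,177),('shaker',-62,109),('jar',-260,113)]:
        q=L[(abs(L[:,1]-y)<42)&(L[:,0]<637)&(L[:,2]>68)]; print(c,n,np.percentile(q,[1,99],axis=0).round(0).tolist(),q.mean(0).round(0))
    q=P[(P[:,2]>48)&(P[:,2]<62)&(P[:,0]>630)&(P[:,0]<690)&(abs(P[:,1])<300)]
    if len(q): print('rail fit',np.polyfit(q[:,1],q[:,0],1).round(4),len(q))
E
```

```text
top mat red 154 1.5 [array([ 590.8, -164.9]), np.float64(36.0)] [ 602.9 -176.4    1.6] ext [[563.0, -198.0, -4.0], [624.0, -132.0, 7.0]]
top bottle red 725 [ 2.56083e+02  2.48940e+01  9.80000e-02 -8.00000e-03] yaw deg 5.6 t ext [-85.2 -84.7 -83.9  66.1  72.6  79.3] top z [46.6 51.4 53.3]
top mat yellow 465 1.6 [array([603.5,  35.4]), np.float64(36.3)] [603.2  35.3   1.6] ext [[569.0, 0.0, -4.0], [637.0, 69.0, 7.0]]
top bottle yellow 721 [-143.856   25.414    0.298   -0.   ] yaw deg 16.6 t ext [-58.3 -57.  -55.6  95.2 100.6 106.9] top z [47.1 51.5 53.7]
top mill [[585.0, 110.0, 69.0], [630.0, 156.0, 176.0]] [604. 130. 148.]
top shaker [[568.0, -91.0, 71.0], [624.0, -37.0, 109.0]] [594. -64. 100.]
top jar [[556.0, -287.0, 69.0], [606.0, -236.0, 115.0]] [ 580. -260.  104.]
rail fit [6.750000e-02 6.526389e+02] 548
scene mat red 87 2.0 [array([ 606.4, -167.3]), np.float64(31.8)] [ 611.4 -167.5    1.9] ext [[597.0, -196.0, -2.0], [626.0, -137.0, 6.0]]
scene bottle red 351 [ 2.53531e+02  2.46050e+01  9.80000e-02 -0.00000e+00] yaw deg 5.6 t ext [-90.7 -89.5 -89.   20.4  22.1  24.5] top z [46.5 51.1 53.3]
scene mat yellow 236 1.5 [array([603.8,  35.8]), np.float64(39.9)] [606.8  34.4   1.5] ext [[568.0, 1.0, -4.0], [641.0, 66.0, 7.0]]
scene bottle yellow 395 [-1.45238e+02  2.50960e+01  2.72000e-01  2.80000e-02] yaw deg 15.2 t ext [-64.5 -63.6 -62.4  52.7  53.8 100.6] top z [44.8 51.1 53.8]
scene mill [[605.0, 114.0, 69.0], [636.0, 157.0, 175.0]] [625. 137. 129.]
scene shaker [[581.0, -90.0, 69.0], [630.0, -36.0, 110.0]] [611. -59.  93.]
scene jar [[562.0, -288.0, 69.0], [615.0, -235.0, 115.0]] [ 596. -258.   96.]
rail fit [6.480000e-02 6.552304e+02] 499
```

```bash
cat > plan.py <<'E'
from h import *
from scipy.spatial.transform import Rotation as R
def ori(u,b):  # u: horizontal unit from nozzle to foot; b forward tilt of tool from straight down
    u=np.r_[u,0]/np.linalg.norm(u); z=np.sin(b)*u-np.cos(b)*np.array([0,0,1.]); y=np.cross([0,0,1.],u)*-1
    x=np.cross(y,z); return R.from_matrix(np.c_[x,y,z])
def delta(p,r,p0=None,r0=None):
    o=status.get_obs(); p0=o['tool_pos'] if p0 is None else p0; r0=R.from_rotvec(o['eef_rot']) if r0 is None else r0
    print('xyz cm',((p-p0)/10).round(2).tolist(),'ang',(r*r0.inv()).as_rotvec().round(3).tolist())
E
python3 - <<'E'
from plan import *
r=ori([.962,-.274],.75); z=r.as_matrix()[:,2]; G=np.array([512.6,-136.7,25])
T=G+20*z; pre=T-100*z; print(T,pre)
hi=pre.copy(); hi[2]=230
delta(hi,r); delta(pre,r,hi,r); delta(T,r,pre,r)
E
```

```text
[ 525.71132124 -140.43440958   10.36622262] [ 460.15471503 -121.76236166   83.53510951]
xyz cm [23.68, 48.87, -0.13] ang [0.028, -0.761, -0.598]
xyz cm [0.0, 0.0, -14.65] ang [0.0, 0.0, 0.0]
xyz cm [6.56, -1.87, -7.32] ang [0.0, 0.0, 0.0]
```

Call:
{"fn": "carry_out", "kwargs": {
  "increments": [
    {"xyz":[6,12,2],"angular":[0,0,0],"jaw":0},
    {"xyz":[12,25,2],"angular":[0,0,0],"jaw":0},
    {"xyz":[23.7,48.9,0],"angular":[0.028,-0.761,-0.598],"jaw":0},
    {"xyz":[23.7,48.9,0],"angular":[0.028,-0.761,-0.598],"jaw":0},
    {"xyz":[23.7,48.9,0],"angular":[0.028,-0.761,-0.598],"jaw":0},
    {"xyz":[23.7,48.9,0],"angular":[0.028,-0.761,-0.598],"jaw":0},
    {"xyz":[23.7,48.9,0],"angular":[0.028,-0.761,-0.598],"jaw":0},
    {"xyz":[23.7,48.9,0],"angular":[0.028,-0.761,-0.598],"jaw":0},
    {"xyz":[23.7,48.9,0],"angular":[0.028,-0.761,-0.598],"jaw":0},
    {"xyz":[23.7,48.9,0],"angular":[0.028,-0.761,-0.598],"jaw":0}
  ],
  "newtons": 60
}}

```text
time_s: 2.4
tool_pos: [440.3, -159.3, 231.2]
eef_rot: [2.803, -0.396, 1.106]
force: [0.2, -0.3, -0.9]
gripper_width: 85.7
grip_force: 0.0
```

```bash
python3 - <<'E'
from plan import *
print(status.get_obs()['qpos'].round(3))
r=ori([.962,-.274],.75); z=r.as_matrix()[:,2]; T=np.array([525.7,-140.4,10.4]); hi=np.array([460,-122,230]); delta(hi,r); delta(T-100*z,r)
E
```

```text
[-0.778 -0.704  2.472  0.499  0.75   0.814]
xyz cm [1.97, 3.73, -0.12] ang [-0.0, 0.001, 0.003]
xyz cm [1.99, 3.76, -14.76] ang [-0.0, 0.001, 0.003]
```

Call:
{"fn": "carry_out", "kwargs": {
  "increments": [
    {"xyz":[2,3.7,0],"angular":[0,0.001,0.003],"jaw":0},
    {"xyz":[3,3.5,-5],"angular":[0,0.001,0.003],"jaw":0},
    {"xyz":[4,3.2,-10],"angular":[0,0.001,0.003],"jaw":0},
    {"xyz":[4.6,3,-15],"angular":[0,0.001,0.003],"jaw":0},
    {"xyz":[4.6,3,-17.7],"angular":[0,0.001,0.003],"jaw":0},
    {"xyz":[4.6,3,-17.7],"angular":[0,0.001,0.003],"jaw":0}
  ]
}}

```text
time_s: 3.0
tool_pos: [488.0, -130.6, 58.6]
eef_rot: [2.809, -0.385, 1.107]
force: [0.5, 0.4, 0.1]
gripper_width: 85.6
grip_force: 0.0
```

```bash
python3 - <<'E'
from plan import *
print(status.get_obs()['qpos'].round(3))
r=ori([.962,-.274],.75); z=r.as_matrix()[:,2]; T=np.array([525.7,-140.4,10.4]); delta(T,r)
s=imaging.snapshot('scene'); cv2.imwrite('pics/s1.png',cv2.resize(s['pixels'][100:300,180:480,::-1],None,fx=2.6,fy=2.6))
E
```

```text
[-0.603 -0.112  2.46   1.271  0.236  0.062]
xyz cm [3.77, -0.98, -4.82] ang [-0.001, 0.001, -0.006]
```

View pics/s1.png

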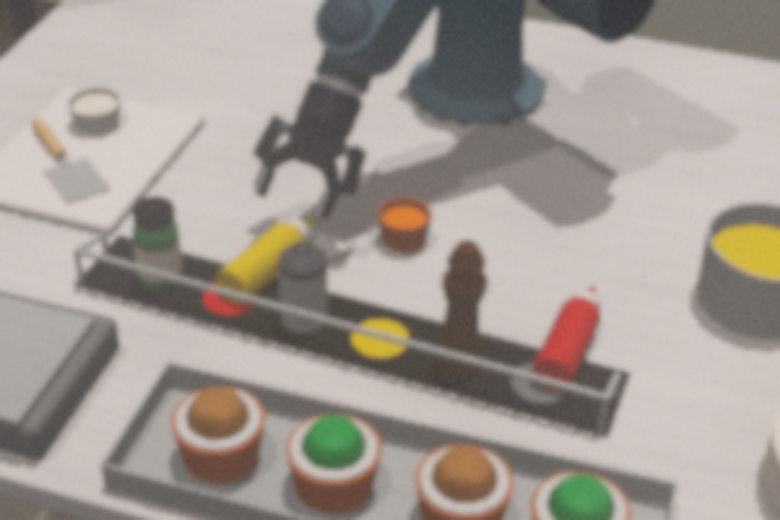

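The gripper (crop about 315,160) straddles the yellow bottle line correctly. Joint 5 is near its limit, so I'll use less tilt (0.6).

```bash
python3 - <<'E'
from plan import *
r=ori([.962,-.274],.6); z=r.as_matrix()[:,2]; G=np.array([512.6,-136.7,25]);T=G+20*z; print(T); delta(T-50*z,r); delta(T,r)
E
```

```text
[ 523.46089772 -139.79343657    8.4932877 ]
xyz cm [1.07, -0.26, -0.5] ang [0.036, 0.14, -0.005]
xyz cm [3.78, -1.03, -4.62] ang [0.036, 0.14, -0.005]
```

Call:
{"fn": "carry_out", "kwargs": {
  "increments": [
    {"xyz":[1,-0.3,0.5],"angular":[0.036,0.14,-0.005],"jaw":0},
    {"xyz":[1,-0.3,-0.5],"angular":[0.036,0.14,-0.005],"jaw":0},
    {"xyz":[2.4,-0.6,-2.5],"angular":[0.036,0.14,-0.005],"jaw":0},
    {"xyz":[3.8,-1,-4.5],"angular":[0.036,0.14,-0.005],"jaw":0},
    {"xyz":[3.8,-1,-4.5],"angular":[0.036,0.14,-0.005],"jaw":0},
    {"xyz":[3.8,-1,-4.5],"angular":[0.036,0.14,-0.005],"jaw":0}
  ]
}}

```text
time_s: 3.65
tool_pos: [525.7, -140.9, 15.6]
eef_rot: [2.894, -0.402, 0.905]
force: [-0.0, -0.2, -0.2]
gripper_width: 84.7
grip_force: 0.0
```

```bash
python3 - <<'E'
from plan import *
o=status.get_obs();print(o['qpos'].round(3)); r=R.from_rotvec(o['eef_rot']); print(r.as_matrix().round(3))
E
```

```text
[-0.542  0.12   2.285  0.8    0.21   0.561]
[[ 0.791 -0.273  0.548]
 [-0.224 -0.962 -0.156]
 [ 0.57   0.001 -0.822]]
```

```bash
python3 - <<'E'
from plan import *
r=ori([.962,-.274],.45); z=r.as_matrix()[:,2]; G=np.array([512.6,-136.7,25]);T=G+21*z; print(T); delta(T,r)
E
```

```text
[ 521.38488995 -139.20214121    6.09061085]
xyz cm [-0.43, 0.17, -0.95] ang [0.043, 0.15, -0.001]
```

Call:
{"fn": "carry_out", "kwargs": {
  "increments": [
    {"xyz":[-0.4,0.2,0.3],"angular":[0.043,0.15,-0.001],"jaw":0},
    {"xyz":[-0.4,0.2,0.3],"angular":[0.043,0.15,-0.001],"jaw":0},
    {"xyz":[-0.4,0.2,-0.8],"angular":[0.043,0.15,-0.001],"jaw":0},
    {"xyz":[-0.4,0.2,-0.8],"angular":[0.043,0.15,-0.001],"jaw":0},
    {"xyz":[-0.4,0.2,-0.8],"angular":[0.043,0.15,-0.001],"jaw":0}
  ]
}}

```text
time_s: 4.15
tool_pos: [521.5, -138.8, 8.1]
eef_rot: [2.974, -0.415, 0.683]
force: [0.9, -0.0, 0.1]
gripper_width: 85.1
grip_force: 0.0
```

```bash
python3 - <<'E'
from plan import *
o=status.get_obs();print(o['qpos'].round(3)); r=R.from_rotvec(o['eef_rot']); print(r.as_matrix().round(3))
E
```

```text
[-0.521  0.148  2.216  0.309  0.353  1.059]
[[ 0.865 -0.274  0.42 ]
 [-0.246 -0.962 -0.12 ]
 [ 0.436  0.    -0.9  ]]
```

Good. Close.

Call:
{"fn": "carry_out", "kwargs": {
  "increments": [
    {"xyz":[0,0,0],"angular":[0,0,0],"jaw":1},
    {"xyz":[0,0,0],"angular":[0,0,0],"jaw":1},
    {"xyz":[0,0,0],"angular":[0,0,0],"jaw":1},
    {"xyz":[0,0,0],"angular":[0,0,0],"jaw":1},
    {"xyz":[0,0,0],"angular":[0,0,0],"jaw":1},
    {"xyz":[0,0,0],"angular":[0,0,0],"jaw":1},
    {"xyz":[0,0,0],"angular":[0,0,0],"jaw":1}
  ],
  "newtons": 60
}}

```text
time_s: 4.85
tool_pos: [521.8, -138.8, 7.7]
eef_rot: [2.975, -0.415, 0.681]
force: [-5.7, 2.1, 8.1]
gripper_width: 48.7
grip_force: 61.2
```

```bash
python3 - <<'E'
from plan import *
o=status.get_obs();print(o['qpos'].round(3),o['grip_force'])
E
```

```text
[-0.521  0.15   2.215  0.309  0.354  1.059] 61.196227949112654
```

```bash
python3 - <<'E'
from plan import *
o=status.get_obs(); r0=R.from_rotvec(o['eef_rot']); p0=o['tool_pos']
foot=np.array([599,-161.2,25.]); Rr=R.from_rotvec([0,0,np.radians(12.1)])*R.from_rotvec(np.pi/2*np.array([.274,.962,0]))
d=Rr.apply(p0-foot); print(d, Rr.as_rotvec().round(3))
for z in (150,3):
    T=np.array([603.5,35.3,z])+d; print(T); delta(T,Rr*r0)
np.savez('y.npz',d=d,rf=(Rr*r0).as_rotvec())
E
```

```text
[-17.23432045   1.4906219   80.41512341] [0.269 1.55  0.166]
[586.26567955  36.7906219  230.41512341]
xyz cm [6.45, 17.56, 22.27] ang [0.269, 1.55, 0.166]
[586.26567955  36.7906219   83.41512341]
xyz cm [6.45, 17.56, 7.57] ang [0.269, 1.55, 0.166]
```

Call:
{"fn": "carry_out", "kwargs": {
  "increments": [
    {"xyz":[0,0,4],"angular":[0,0,0],"jaw":1},
    {"xyz":[0,0,8],"angular":[0,0,0],"jaw":1},
    {"xyz":[0,0,12],"angular":[0,0,0],"jaw":1},
    {"xyz":[0,0,16],"angular":[0,0,0],"jaw":1},
    {"xyz":[0,0,20],"angular":[0,0,0],"jaw":1},
    {"xyz":[0,0,24],"angular":[0,0,0],"jaw":1},
    {"xyz":[0,0,24],"angular":[0,0,0],"jaw":1}
  ]
}}

```text
time_s: 5.55
tool_pos: [524.4, -140.4, 254.5]
eef_rot: [2.967, -0.413, 0.697]
force: [0.3, 0.3, -0.9]
gripper_width: 48.5
grip_force: 63.8
```

Call:
{"fn": "carry_out", "kwargs": {
  "increments": [
    {"xyz":[0,2,1],"angular":[0.027,0.155,0.017],"jaw":1},
    {"xyz":[0.5,3,1],"angular":[0.054,0.29,0.034],"jaw":1},
    {"xyz":[1,4,1],"angular":[0.075,0.43,0.046],"jaw":1},
    {"xyz":[1.5,5,1],"angular":[0.1,0.57,0.061],"jaw":1},
    {"xyz":[2,6,1],"angular":[0.123,0.71,0.076],"jaw":1},
    {"xyz":[2.5,7,1],"angular":[0.147,0.85,0.091],"jaw":1},
    {"xyz":[3,9,1],"angular":[0.172,0.99,0.106],"jaw":1},
    {"xyz":[4,11,1],"angular":[0.196,1.13,0.121],"jaw":1},
    {"xyz":[5,14,1],"angular":[0.221,1.27,0.136],"jaw":1},
    {"xyz":[6,17,1],"angular":[0.245,1.41,0.151],"jaw":1}
  ]
}}

```text
time_s: 6.55
tool_pos: [582.2, 31.8, 255.4]
eef_rot: [-2.741, 0.122, 1.473]
force: [0.6, -0.2, -2.2]
gripper_width: 48.5
grip_force: 63.8
```

```bash
python3 - <<'E'
from plan import *
a=np.load('y.npz'); print(status.get_obs()['qpos'].round(3)); delta(np.array([603.5,35.3,150])+a['d'],R.from_rotvec(a['rf']))
E
```

```text
[-0.122  0.649  1.185 -0.054  2.292  1.524]
xyz cm [0.41, 0.5, -2.49] ang [0.023, 0.134, 0.015]
```

Call:
{"fn": "carry_out", "kwargs": {
  "increments": [
    {"xyz":[0.4,0.5,-1],"angular":[0.023,0.134,0.015],"jaw":1},
    {"xyz":[0.4,0.5,-2.5],"angular":[0.023,0.134,0.015],"jaw":1},
    {"xyz":[0.4,0.5,-2.5],"angular":[0.023,0.134,0.015],"jaw":1},
    {"xyz":[0.4,0.5,-2.5],"angular":[0.023,0.134,0.015],"jaw":1}
  ]
}}

```text
time_s: 6.95
tool_pos: [585.5, 35.4, 232.6]
eef_rot: [-2.637, 0.089, 1.64]
force: [-0.6, -1.0, -2.4]
gripper_width: 48.4
grip_force: 63.8
```

```bash
cat > held.py <<'E'
from plan import *; from meas import *
def held(n,cx,cy,cams=('scene','top')):
    for c in cams:
        s,P,hs=cloud(c)
        B=P[col(hs,n)&(P[:,2]>20)&(np.hypot(P[:,0]-cx,P[:,1]-cy)<60)]
        if len(B)<30: print(c,len(B)); continue
        zl=np.percentile(B[:,2],[1,99]); body=B[(B[:,2]<zl[0]+118)]
        def res(p):
            d=np.array([p[2],p[3],1]);d/=np.linalg.norm(d);w=body-np.array([p[0],p[1],zl[0]]); return np.linalg.norm(w-np.outer(w@d,d),axis=1)-25
        f=least_squares(res,[cx,cy,0,0],loss='soft_l1',f_scale=2)
        print(c,len(B),'z',zl.round(1),'foot',f.x[:2].round(1),'tilt',f.x[2:].round(3))
        cv2.imwrite(f'pics/{n}_{c}_{status.get_obs()["time_s"]}.png',cv2.resize(s['pixels'][60:300,180:480,::-1],None,fx=2.5,fy=2.5))
E
python3 - <<'E'
from held import *
held('yellow',603.5,35.3)
a=np.load('y.npz'); delta(np.array([603.5,35.3,3])+a['d'],R.from_rotvec(a['rf']))
E
ls pics
```

```text
scene 172 z [156.6 219.8] foot [602.9  33. ] tilt [-0.013  0.028]
top 0
xyz cm [0.02, 0.15, -15.11] ang [0.002, 0.011, 0.001]
s1.png
scene0.png
scene0c.png
top0.png
top0c.png
yellow_scene_7.0.png
```

Call:
{"fn": "carry_out", "kwargs": {
  "increments": [
    {"xyz":[0,0.2,-4],"angular":[0.002,0.011,0.001],"jaw":1},
    {"xyz":[0,0.2,-8],"angular":[0.002,0.011,0.001],"jaw":1},
    {"xyz":[0,0.2,-11],"angular":[0.002,0.011,0.001],"jaw":1},
    {"xyz":[0,0.2,-13.5],"angular":[0.002,0.011,0.001],"jaw":1},
    {"xyz":[0,0.2,-14.5],"angular":[0.002,0.011,0.001],"jaw":1},
    {"xyz":[0,0.2,-14.7],"angular":[0.002,0.011,0.001],"jaw":1},
    {"xyz":[0,0.2,-14.7],"angular":[0.002,0.011,0.001],"jaw":1},
    {"xyz":[0,0.2,-14.7],"angular":[0.002,0.011,0.001],"jaw":1}
  ]
}}

```text
time_s: 7.85
tool_pos: [587.0, 37.8, 87.4]
eef_rot: [-2.629, 0.085, 1.652]
force: [-0.2, -0.5, -2.7]
gripper_width: 48.6
grip_force: 63.8
```

```bash
python3 - <<'E'
from held import *
held('yellow',603.5,35.3)
E
ls pics
```

```text
scene 73 z [25.6 64.8] foot [602.9  37.5] tilt [ 0.09  -0.093]
top 0
s1.png
scene0.png
scene0c.png
top0.png
top0c.png
yellow_scene_7.0.png
yellow_scene_7.9.png
```

View pics/yellow_scene_7.9.png

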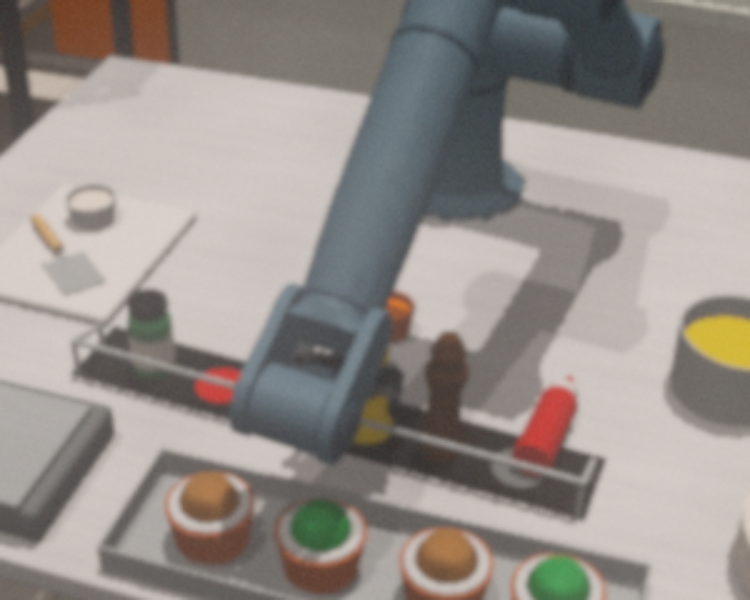

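Call:
{"fn": "carry_out", "kwargs": {
  "increments": [
    {"xyz":[0,0,-0.2],"angular":[0,0,0],"jaw":1},
    {"xyz":[0,0,-0.4],"angular":[0,0,0],"jaw":1},
    {"xyz":[0,0,-0.4],"angular":[0,0,0],"jaw":1}
  ]
}}

```text
time_s: 8.25
tool_pos: [585.8, 38.1, 81.3]
eef_rot: [-2.626, 0.085, 1.657]
force: [0.7, 0.2, -2.0]
gripper_width: 48.0
grip_force: 64.0
```

Call:
{"fn": "carry_out", "kwargs": {
  "increments": [
    {"xyz":[0,0,-0.1],"angular":[0,0,0],"jaw":1},
    {"xyz":[0,0,-0.2],"angular":[0,0,0],"jaw":1},
    {"xyz":[0,0,-0.2],"angular":[0,0,0],"jaw":1}
  ]
}}

```text
time_s: 8.55
tool_pos: [586.1, 38.1, 81.2]
eef_rot: [-2.625, 0.085, 1.659]
force: [-1.6, 0.2, 6.1]
gripper_width: 48.2
grip_force: 64.1
```

Call:
{"fn": "carry_out", "kwargs": {
  "increments": [
    {"xyz":[0,0,0],"angular":[0,0,0],"jaw":0.35},
    {"xyz":[0,0,0],"angular":[0,0,0],"jaw":0.25},
    {"xyz":[0,0,0],"angular":[0,0,0],"jaw":0.15},
    {"xyz":[0,0,0],"angular":[0,0,0],"jaw":0.15},
    {"xyz":[0,0,0],"angular":[0,0,0],"jaw":0.15}
  ]
}}

```text
time_s: 9.05
tool_pos: [585.8, 38.0, 79.1]
eef_rot: [-2.626, 0.085, 1.657]
force: [0.8, 0.1, -0.8]
gripper_width: 72.5
grip_force: 0.0
```

```bash
python3 - <<'E'
from plan import *
o=status.get_obs(); print(o['qpos'].round(3),(-R.from_rotvec(o['eef_rot']).as_matrix()[:,2]*10).round(2))
E
```

```text
[-0.11   0.944  1.127 -0.05   2.195  1.521] [ 9.01 -0.59  4.3 ]
```

Call:
{"fn": "carry_out", "kwargs": {
  "increments": [
    {"xyz":[1,-0.1,0.8],"angular":[0,0,0],"jaw":0.1},
    {"xyz":[3,-0.2,2.4],"angular":[0,0,0],"jaw":0.1},
    {"xyz":[5,-0.3,5],"angular":[0,0,0],"jaw":0.1},
    {"xyz":[6,-0.3,9],"angular":[0,0,0],"jaw":0.1},
    {"xyz":[6,-0.3,13],"angular":[0,0,0],"jaw":0},
    {"xyz":[6,-0.3,17],"angular":[0,0,0],"jaw":0},
    {"xyz":[6,-0.3,19],"angular":[0,0,0],"jaw":0},
    {"xyz":[6,-0.3,19],"angular":[0,0,0],"jaw":0}
  ]
}}

```text
time_s: 9.85
tool_pos: [646.8, 35.0, 272.7]
eef_rot: [-2.632, 0.085, 1.648]
force: [0.2, 0.4, 0.3]
gripper_width: 85.3
grip_force: 0.0
```

```bash
python3 - <<'E'
from held import *
print(status.get_obs()['qpos'].round(3))
held('yellow',603.5,35.3)
# next: red grasp
r=ori([.995,-.0975],.45); z=r.as_matrix()[:,2]; G=np.array([538,255.2,25]); T=G+21*z; hi=T-60*z; hi[2]=240
print(T,T-60*z); delta(hi,r)
E
ls pics
```

```text
[-0.106  0.863  0.881 -0.062  2.516  1.502]
scene 381 z [ 25.2 162.4] foot [601.9  37.5] tilt [-0.006  0.007]
top 35 z [ 22.1 123.5] foot [600.9  37.9] tilt [0.014 0.023]
[547.09073573 254.30919926   6.09061085] [521.11720508 256.85434423  60.11743699]
xyz cm [-12.44, 22.18, -2.76] ang [-0.129, -1.572, -0.026]
s1.png
scene0.png
scene0c.png
top0.png
top0c.png
yellow_scene_7.0.png
yellow_scene_7.9.png
yellow_scene_9.9.png
yellow_top_9.95.png
```

Call:
{"fn": "carry_out", "kwargs": {
  "increments": [
    {"xyz":[-2,2,2],"angular":[-0.0115,-0.14,-0.0023],"jaw":0},
    {"xyz":[-4,4,2],"angular":[-0.023,-0.28,-0.0046],"jaw":0},
    {"xyz":[-6,6,2],"angular":[-0.0345,-0.42,-0.007],"jaw":0},
    {"xyz":[-8,9,2],"angular":[-0.046,-0.56,-0.0092],"jaw":0},
    {"xyz":[-10,12,2],"angular":[-0.0575,-0.7,-0.0115],"jaw":0},
    {"xyz":[-11,14,2],"angular":[-0.069,-0.84,-0.0138],"jaw":0},
    {"xyz":[-12,16,2],"angular":[-0.0804,-0.98,-0.016],"jaw":0},
    {"xyz":[-12.4,18,2],"angular":[-0.092,-1.12,-0.0184],"jaw":0},
    {"xyz":[-12.4,20,1],"angular":[-0.1034,-1.26,-0.0207],"jaw":0},
    {"xyz":[-12.4,22.2,0],"angular":[-0.115,-1.4,-0.023],"jaw":0}
  ]
}}

```text
time_s: 10.95
tool_pos: [521.0, 257.5, 266.9]
eef_rot: [3.091, -0.145, 0.439]
force: [0.1, 0.1, 0.3]
gripper_width: 85.3
grip_force: 0.0
```

```bash
python3 - <<'E'
from plan import *
print(status.get_obs()['qpos'].round(3))
r=ori([.995,-.0975],.45); z=r.as_matrix()[:,2]; G=np.array([538,255.2,25]); T=G+21*z
hi=T-60*z; hi[2]=240; delta(hi,r); delta(T-60*z,r); delta(T,r)
E
```

```text
[ 0.314 -0.079  1.855 -0.127  1.109  2.021]
xyz cm [0.01, -0.06, -2.69] ang [-0.013, -0.167, -0.003]
xyz cm [0.01, -0.06, -20.68] ang [-0.013, -0.167, -0.003]
xyz cm [2.61, -0.32, -26.08] ang [-0.013, -0.167, -0.003]
```

Call:
{"fn": "carry_out", "kwargs": {
  "increments": [
    {"xyz":[0,0,-4],"angular":[-0.013,-0.12,-0.003],"jaw":0},
    {"xyz":[0,0,-8],"angular":[-0.013,-0.167,-0.003],"jaw":0},
    {"xyz":[0,0,-12],"angular":[-0.013,-0.167,-0.003],"jaw":0},
    {"xyz":[0,0,-16],"angular":[-0.013,-0.167,-0.003],"jaw":0},
    {"xyz":[0,0,-20],"angular":[-0.013,-0.167,-0.003],"jaw":0},
    {"xyz":[1,-0.1,-22.7],"angular":[-0.013,-0.167,-0.003],"jaw":0},
    {"xyz":[2,-0.2,-24.8],"angular":[-0.013,-0.167,-0.003],"jaw":0},
    {"xyz":[2.6,-0.3,-25.9],"angular":[-0.013,-0.167,-0.003],"jaw":0},
    {"xyz":[2.6,-0.3,-25.9],"angular":[-0.013,-0.167,-0.003],"jaw":0},
    {"xyz":[2.6,-0.3,-25.9],"angular":[-0.013,-0.167,-0.003],"jaw":0}
  ]
}}

```text
time_s: 11.95
tool_pos: [546.1, 253.5, 8.2]
eef_rot: [3.04, -0.148, 0.684]
force: [0.2, -0.5, 0.0]
gripper_width: 85.6
grip_force: 0.0
```

```bash
python3 - <<'E'
from plan import *
o=status.get_obs();print(o['qpos'].round(3)); print(R.from_rotvec(o['eef_rot']).as_matrix().round(3))
E
```

```text
[ 0.321  0.308  2.012 -0.417  0.447  2.333]
[[ 0.899 -0.097  0.427]
 [-0.088 -0.995 -0.043]
 [ 0.429  0.001 -0.903]]
```

Call:
{"fn": "carry_out", "kwargs": {
  "increments": [
    {"xyz":[0,0,0],"angular":[0,0,0],"jaw":1},
    {"xyz":[0,0,0],"angular":[0,0,0],"jaw":1},
    {"xyz":[0,0,0],"angular":[0,0,0],"jaw":1},
    {"xyz":[0,0,0],"angular":[0,0,0],"jaw":1},
    {"xyz":[0,0,0],"angular":[0,0,0],"jaw":1},
    {"xyz":[0,0,0],"angular":[0,0,0],"jaw":1},
    {"xyz":[0,0,0],"angular":[0,0,0],"jaw":1}
  ],
  "newtons": 60
}}

```text
time_s: 12.65
tool_pos: [548.2, 254.6, 11.5]
eef_rot: [3.04, -0.148, 0.693]
force: [-3.2, 1.0, 6.5]
gripper_width: 48.2
grip_force: 61.5
```

```bash
python3 - <<'E'
from plan import *
o=status.get_obs(); r0=R.from_rotvec(o['eef_rot']); p0=o['tool_pos']; print(o['grip_force'],o['gripper_width'])
foot=np.array([627.5,p0[1]-(627.5-p0[0])*.098,25.]); Rr=R.from_rotvec([0,0,np.radians(1.8)])*R.from_rotvec(np.pi/2*np.array([.0975,.995,0]))
d=Rr.apply(p0-foot); print(d)
np.savez('r.npz',d=d,rf=(Rr*r0).as_rotvec())
T=np.array([590.5,-164.5,220])+d; delta(T,Rr*r0)
E
```

```text
61.4882682915777 48.18910458659004
[-13.50160965   0.89675303  79.70445485]
xyz cm [2.88, -41.82, 28.82] ang [0.129, 1.565, 0.025]
```

Call:
{"fn": "carry_out", "kwargs": {
  "increments": [
    {"xyz":[-0.5,0,4],"angular":[0,0,0],"jaw":1},
    {"xyz":[-1,0,8],"angular":[0,0,0],"jaw":1},
    {"xyz":[-2,0,12],"angular":[0,0,0],"jaw":1},
    {"xyz":[-3,0,16],"angular":[0,0,0],"jaw":1},
    {"xyz":[-3,0,20],"angular":[0,0,0],"jaw":1},
    {"xyz":[-3,0,24],"angular":[0,0,0],"jaw":1},
    {"xyz":[-3,0,27],"angular":[0,0,0],"jaw":1},
    {"xyz":[-3,0,29],"angular":[0,0,0],"jaw":1},
    {"xyz":[-3,0,29],"angular":[0,0,0],"jaw":1}
  ]
}}

```text
time_s: 13.55
tool_pos: [518.6, 254.5, 303.9]
eef_rot: [3.04, -0.149, 0.699]
force: [0.1, 0.6, -3.7]
gripper_width: 48.1
grip_force: 64.7
```

Call:
{"fn": "carry_out", "kwargs": {
  "increments": [
    {"xyz":[0,-1,0],"angular":[0.0115,0.14,0.0022],"jaw":1},
    {"xyz":[0,-3,0],"angular":[0.023,0.28,0.0045],"jaw":1},
    {"xyz":[0,-6,0],"angular":[0.0346,0.42,0.0067],"jaw":1},
    {"xyz":[0,-9,0],"angular":[0.046,0.56,0.009],"jaw":1},
    {"xyz":[0,-12,0],"angular":[0.0577,0.7,0.0112],"jaw":1},
    {"xyz":[0,-16,0],"angular":[0.069,0.84,0.0134],"jaw":1},
    {"xyz":[0,-20,0],"angular":[0.081,0.98,0.0157],"jaw":1},
    {"xyz":[0,-24,0],"angular":[0.092,1.12,0.018],"jaw":1},
    {"xyz":[1,-28,0],"angular":[0.104,1.26,0.02],"jaw":1},
    {"xyz":[2,-32,0],"angular":[0.1154,1.4,0.0224],"jaw":1}
  ]
}}

```text
time_s: 14.55
tool_pos: [537.8, -67.7, 298.4]
eef_rot: [-2.754, 0.097, 1.441]
force: [0.7, -0.3, -3.6]
gripper_width: 48.0
grip_force: 64.7
```

```bash
python3 - <<'E'
from plan import *
a=np.load('r.npz'); print(status.get_obs()['qpos'].round(3)); delta(np.array([590.5,-164.5,200])+a['d'],R.from_rotvec(a['rf']))
E
```

```text
[-0.26   0.509  1.297 -0.207  2.281  1.326]
xyz cm [3.92, -9.59, -1.87] ang [0.012, 0.158, 0.002]
```

Call:
{"fn": "carry_out", "kwargs": {
  "increments": [
    {"xyz":[1.5,-4,0],"angular":[0.01,0.12,0.002],"jaw":1},
    {"xyz":[3,-8,-1],"angular":[0.012,0.158,0.002],"jaw":1},
    {"xyz":[3.9,-9.6,-2],"angular":[0.012,0.158,0.002],"jaw":1},
    {"xyz":[3.9,-9.6,-4],"angular":[0.012,0.158,0.002],"jaw":1},
    {"xyz":[3.9,-9.6,-7],"angular":[0.012,0.158,0.002],"jaw":1},
    {"xyz":[3.9,-9.6,-7],"angular":[0.012,0.158,0.002],"jaw":1},
    {"xyz":[3.9,-9.6,-7],"angular":[0.012,0.158,0.002],"jaw":1}
  ]
}}

```text
time_s: 15.25
tool_pos: [576.1, -161.0, 229.0]
eef_rot: [-2.631, 0.087, 1.649]
force: [-0.1, -0.8, -3.7]
gripper_width: 47.9
grip_force: 64.7
```

```bash
python3 - <<'E'
from held import *
held('red',590.5,-164.5)
a=np.load('r.npz'); print(status.get_obs()['tool_pos']); delta(np.array([590.5,-164.5,3])+a['d'],R.from_rotvec(a['rf']))
for c in ['scene']:
    s,P,hs=cloud(c); M=P[col(hs,'red')&(P[:,2]<9)&(abs(P[:,1]+164)<50)&(P[:,0]>550)&(P[:,0]<640)]
    print(len(M),[np.round(x,1) for x in fitcirc(M[:,:2])])
E
```

```text
scene 2
top 92 z [153.2 322.1] foot [ 589.9 -161.6] tilt [-0.004  0.01 ]
[ 577.13334213 -161.47187047  231.61054625]
xyz cm [-0.01, -0.21, -14.89] ang [0.002, 0.007, -0.001]
151 [array([ 589.2, -161.7]), np.float64(39.1)]
```

Call:
{"fn": "carry_out", "kwargs": {
  "increments": [
    {"xyz":[0,-0.2,-4],"angular":[0.002,0.007,-0.001],"jaw":1},
    {"xyz":[0,-0.2,-8],"angular":[0.002,0.007,-0.001],"jaw":1},
    {"xyz":[0,-0.2,-11],"angular":[0.002,0.007,-0.001],"jaw":1},
    {"xyz":[0,-0.2,-13.2],"angular":[0.002,0.007,-0.001],"jaw":1},
    {"xyz":[0,-0.2,-14.2],"angular":[0.002,0.007,-0.001],"jaw":1},
    {"xyz":[0,-0.2,-14.4],"angular":[0.002,0.007,-0.001],"jaw":1},
    {"xyz":[0,-0.2,-14.6],"angular":[0.002,0.007,-0.001],"jaw":1},
    {"xyz":[0,-0.2,-14.6],"angular":[0.002,0.007,-0.001],"jaw":1}
  ]
}}

```text
time_s: 16.2
tool_pos: [577.7, -164.3, 85.9]
eef_rot: [-2.629, 0.09, 1.65]
force: [-0.1, 0.1, -2.7]
gripper_width: 48.3
grip_force: 64.7
```

Call:
{"fn": "carry_out", "kwargs": {
  "increments": [
    {"xyz":[0,0,-0.1],"angular":[0,0,0],"jaw":1},
    {"xyz":[0,0,-0.2],"angular":[0,0,0],"jaw":1},
    {"xyz":[0,0,-0.2],"angular":[0,0,0],"jaw":1}
  ]
}}

```text
time_s: 16.5
tool_pos: [576.9, -164.0, 82.5]
eef_rot: [-2.626, 0.089, 1.653]
force: [-1.0, 0.4, -4.1]
gripper_width: 48.3
grip_force: 64.7
```

Call:
{"fn": "carry_out", "kwargs": {
  "increments": [
    {"xyz":[0,0,-0.1],"angular":[0,0,0],"jaw":1},
    {"xyz":[0,0,-0.2],"angular":[0,0,0],"jaw":1},
    {"xyz":[0,0,-0.2],"angular":[0,0,0],"jaw":1}
  ]
}}

```text
time_s: 16.8
tool_pos: [576.8, -164.0, 80.2]
eef_rot: [-2.626, 0.089, 1.654]
force: [0.2, -0.7, -2.9]
gripper_width: 47.8
grip_force: 64.8
```

Call:
{"fn": "carry_out", "kwargs": {
  "increments": [
    {"xyz":[0,0,-0.1],"angular":[0,0,0],"jaw":1},
    {"xyz":[0,0,-0.2],"angular":[0,0,0],"jaw":1},
    {"xyz":[0,0,-0.2],"angular":[0,0,0],"jaw":1}
  ]
}}

```text
time_s: 17.1
tool_pos: [577.1, -163.9, 80.1]
eef_rot: [-2.625, 0.09, 1.655]
force: [-1.6, 1.4, 4.5]
gripper_width: 48.3
grip_force: 65.1
```

Contact; release and retreat.

Call:
{"fn": "carry_out", "kwargs": {
  "increments": [
    {"xyz":[0,0,0],"angular":[0,0,0],"jaw":0.35},
    {"xyz":[0,0,0],"angular":[0,0,0],"jaw":0.25},
    {"xyz":[0,0,0],"angular":[0,0,0],"jaw":0.15},
    {"xyz":[0,0,0],"angular":[0,0,0],"jaw":0.15},
    {"xyz":[0,0,0],"angular":[0,0,0],"jaw":0.15}
  ]
}}

```text
time_s: 17.6
tool_pos: [576.8, -164.0, 78.1]
eef_rot: [-2.626, 0.089, 1.653]
force: [0.2, -0.3, 0.1]
gripper_width: 72.7
grip_force: 0.0
```

Call:
{"fn": "carry_out", "kwargs": {
  "increments": [
    {"xyz":[1,-0.1,0.8],"angular":[0,0,0],"jaw":0.1},
    {"xyz":[3,-0.2,2.4],"angular":[0,0,0],"jaw":0.1},
    {"xyz":[5,-0.3,5],"angular":[0,0,0],"jaw":0.1},
    {"xyz":[6,-0.3,9],"angular":[0,0,0],"jaw":0.1},
    {"xyz":[6,-0.3,13],"angular":[0,0,0],"jaw":0.1},
    {"xyz":[6,-0.3,17],"angular":[0,0,0],"jaw":0.1},
    {"xyz":[6,-0.3,21],"angular":[0,0,0],"jaw":0.1},
    {"xyz":[6,-0.3,25],"angular":[0,0,0],"jaw":0.1},
    {"xyz":[6,-0.3,25],"angular":[0,0,0],"jaw":0.1}
  ]
}}

```text
time_s: 18.5
tool_pos: [637.9, -167.1, 335.9]
eef_rot: [-2.638, 0.093, 1.639]
force: [0.7, -0.3, 0.4]
gripper_width: 76.7
grip_force: 0.0
```

```bash
python3 - <<'E'
from held import *
held('red',590.5,-164.5); held('yellow',603.5,35.3)
for c in ['top','scene']:
    s=imaging.snapshot(c)
    for n in ['mill','shaker','jar','ramekin','saucepan','foil_cup']:
        for r in spotter.outline_of(n,c)[:1]: 
            P=pts(s,r['mask']); print(c,n,np.median(P,0).round())
    cv2.imwrite(f'pics/end_{c}.png',cv2.resize(s['pixels'][60:300,110:480,::-1],None,fx=2.1,fy=2.1))
E
```

```text
scene 19
top 77 z [ 22.2 171.1] foot [ 588.8 -164.3] tilt [0.021 0.006]
scene 392 z [ 27.6 168.6] foot [601.6  37.8] tilt [ 0.003 -0.   ]
top 146 z [ 23.8 171.6] foot [601.1  37.4] tilt [0.025 0.012]
top mill [600. 127. 130.]
top jar [ 576. -256.  109.]
top ramekin [385. 472.  65.]
top saucepan [385. 472.  65.]
top foil_cup [ 303. -497.   47.]
scene mill [628. 138. 106.]
scene shaker [619. -56.  69.]
scene jar [ 603. -255.   80.]
scene ramekin [408.  12.  35.]
scene saucepan [423. 470.  65.]
```

View pics/end_scene.png

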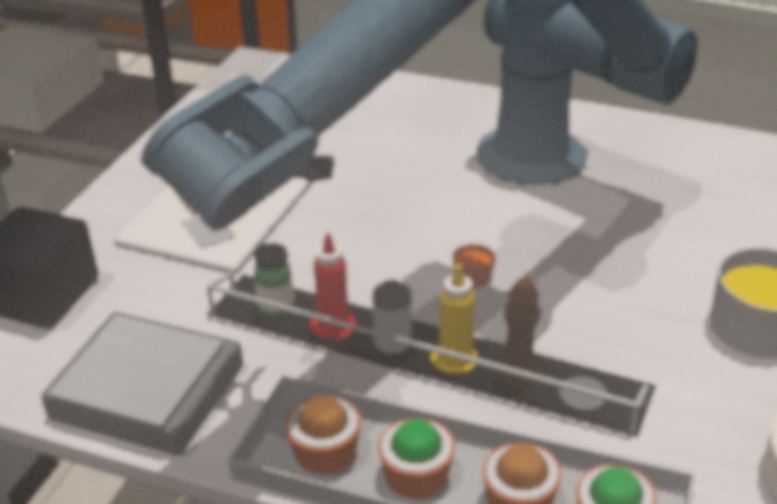

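The end view shows the red bottle upright on the red mat (330,300) and the yellow one on the yellow mat (455,330). The grey mat is empty (583,390), the neighbours stand where they were, and the arm is clear.

```bash
python3 -c "
from plant import job; print(job.finish_job())"
```

```text
the job is handed in; nothing more can be done
None
```

I handed the job in: by the last camera check both bottles stand upright within about 3 mm of the centres of their own mats, the grey mat is empty, and I saw nothing else shifted; no verdict came back.

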